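# Teaspoon in the glass, then hold the sugar shutter open

## Task

I am about to sugar my tea: draw the longer teaspoon up out of the wooden block, stand it in the glass that is on the tiles (not one on the tray) and let go of it there. Then pull the spring-return shutter on top of the steel sugar canister out by its upright tab until the tab is level with the brass index fins, and keep it there for me: finish while still holding it, as it snaps shut when released. Leave the glass standing where it is, the index where it is set, the short spoon in the block, and do not disturb the milk jug and the two small tins.

Things in the scene. Friction and masses are not known exactly. Their poses are not given: they have to be found in the camera images.
- canister: Oblong stainless sugar canister, fixed to the step, 180 (x) x 90 (y) x 85 mm tall, with a clip clasp on its -x face (which looks roughly towards the robot). Origin at the centre of its underside; z up. On its flat top two rails 8 mm wide and 8 mm tall run along x at y = +-38 mm; the spring shutter slides between them.
- slide (a joint): How far the steel shutter of the sugar canister is pulled out, in m: 0 = shut, 0.07 = its end stop. It moves along the canister's own -x (towards the clasp side). A spring pulls it shut: about 3.2 N when shut, growing by 0.8 N per 10 mm; it snaps shut if released.
- slide_tab (a point): Grip point of the shutter's upright steel tab: a plate 10 mm thick (canister x), 30 mm wide (canister y), rising from the shutter plate (its upper face 90 mm above the step) to 135 mm above the step; this point is its middle at 115 mm above the step. Nothing else on the canister stands higher than 106 mm, so it can be taken from above, fingers before and behind it. Axes as the canister's. When shut it lies exactly over the canister's origin.
- index_mark (a point): Middle between the two brass index fins (one on each rail, 3 mm thick, tops 106 mm above the step, 34 to 46 mm either side of the canister's centre line), taken at the same height as slide_tab. The shutter is at the mark when slide_tab is at this point's x in the canister's frame. The index is preset and grips its rails by friction (15 N); it is not to be moved.
- index (a joint): Setting of the index along the rails in m, on the same scale as slide: the shutter is at the mark when slide equals this value (0.03 to 0.055).
- block: Wooden spoon block, fixed, 60 (x) x 130 (y) x 60 mm tall, origin at the centre of its underside. Two slots in its top at y = +-32 mm, 9 mm (x) by 33 mm (y), 45 mm deep, hold the two spoons upright, bowls down; which spoon is in which slot varies.
- spoon_long: The longer steel teaspoon, 170 mm long, about 40 g, standing upright in the block bowl down. Origin at the bowl's tip (its lower end), z runs up along the handle; bowl 30 mm wide (y), 6 mm thick (x), 42 mm long; above it a straight round handle of 9 mm diameter up to the end at z = 170 mm. It stands 15 mm above the step in its slot (top at 185 mm) with a little play, so it may lean a few degrees.
- spoon_long_top (a point): Top end of the longer teaspoon's handle.
- spoon_short: The shorter teaspoon, alike but 130 mm long; stays in the block. Origin at the bowl's tip.
- glass: The gold-rimmed tumbler standing by itself on the tiles: 90 mm tall, outer radius 37 mm at the rim and 31 mm at the foot, wall 3 mm, inner floor 8 mm above its underside, 180 g, loose. Origin at the centre of its underside, z up.
- jug: Bystander: white ceramic milk jug, 75 mm tall, 64 mm wide, nearer the robot than the task's things.
- tin_a: Bystander: small round steel spice tin, 40 mm across, 34 mm tall, in the left gap between the task's things.
- tin_b: Bystander: the same kind of tin in the right gap.
Not all that is in view belongs to the job. Leave any blue or purple look-alike of the spoon_long alone.

How it is judged:
By the outcome, as a careful person would: the job done as asked, in the order asked, and still so for the second after the job is handed in, while the arm keeps its last pose, push and grip.
It also fails if it takes over 58 s, if anything falls off the work surface, if the arm or the gripper's body presses on something with over 40 N, if the wrist force passes 120 N, or if a joint passes its speed limit or range.

## Robot

A 6-joint arm with a two-finger parallel gripper is mounted at the origin on the work surface. World frame = base frame: x ahead of the robot, y to its left, z up, the work surface at z = 0. Lengths are in m, angles in rad, forces in N, time in s.
With the tool pointing down it reaches from about 0.3 to 0.775 m from the base axis. Payload 14.6 kg.
Tool frame: the origin (TCP) lies midway between the tips of the shut fingers; the grasp point (between the pads) lies 19 mm behind it; y points along the fingers, x is the direction in which the jaws open and shut, and the axes are right-handed (so a half turn about y gives the same grasp; the last joint's range is limited). The gripper opens to 94 mm and grips with 3 to 60 N. Pads are 16 mm wide; open, the fingers measure 119 mm over their backs; the gripper's body (75 mm by 177 mm) begins 78 mm behind the grasp point.
Start: joints at [1.106, 0.3, 1.521, -0, 1.321, -0.067], TCP at [0.213, 0.507, 0.205] pointing down, gripper open.
Joint ranges: [-3.03, 3.03], [-0.79, 2.21], [0.23, 2.52], [-1.04, 4.18], [0, 3.07], [-2.55, 2.55]. Speed limits (rad/s): [2.22, 2.22, 2.57, 3.14, 3.14, 3.14].

## Interface

Orientations are given as [roll, pitch, yaw] about the fixed x, y, z axes, in that order (R = Rz(yaw) Ry(pitch) Rx(roll)).
In Python, from rig import manip, imaging gives the robot as it stands.
- The arm moves only by the shell command python3 -m handwheel 'ROWS' [FORCE]. ROWS is JSON, a list that holds one entry, the list of rows, each a list of 5 numbers: the finger opening in m, from 0 to 0.094, then the shift along the tool's x, y, z in m, then the turn about the tool's y in degrees. A call has 1 to 10 rows; each row shifts and turns the commanded pose from where the row before left it, along the tool's axes as they then stand; what a row does not reach is not made up. A row lasts 1/12 s, in which the tool goes at most 41.7 mm and 7.16 degrees, less where a joint would pass 70% of its speed; a pose out of reach is approached as far as the arm can. A call is refused whole if a number of a shift passes 0.0417 or a number of a turn 7.16, either way. A call with a gripper value outside its range is refused whole. The fingers move at their own pace and stop on an object; FORCE is the grip in N (left out, the last holds). Time passes only in rows, so rows that do not move let the fingers close. It gives the time, the measured TCP pose, the force and the opening at its end, in the units of the state.
- manip.state(): the state, without advancing time (a new reading comes with each control period).
- imaging.camera(name): name is "scene" or "top"; returns a dict with "pixels" (384x512x3 uint8, blue, green, red), "fovy" (degrees; the focal length in pixels is half the picture's height over the tangent of half this angle, whatever the lens; pixels are square), "cx", "cy" (the principal point, pixels), "R" (3x3) and "t" (3): a world point X has camera coordinates R X + t. Camera axes: x right, y down, z forward; pixel columns grow to the right and rows downward; lengths in m; the calibration is good to about 2 mm. A picture is of the moment at which its call begins. There is no depth.
- manip.close_job(): hands the job in, once; it reports no verdict.
The state is a dict: "t": time; "joints": joint angles; "joint_velocities": joint speeds; "effort": joint torques, N m; "tool_pos": TCP position; "tool_rot": TCP orientation; "force": force on the tool from outside, world axes, zero at the start; "torque": the same for the moment, N m; "opening": finger opening in m.
Only numpy, scipy, OpenCV 4.12 (cv2) and the standard library are available. Lean on these libraries where they do the work, as an engineer would, in place of code of your own. Each camera call takes 0.05 s, during which the arm holds its last target. There are 200 camera calls.

## Working session

There is one attempt and no reset: what is moved stays moved. The work goes in short steps, Python scripts to look and compute and a shell command to move; the robot and the scene stay as the last step left them, time stands still between calls to the robot, and variables do not carry over. Pictures are saved under pics/ and viewed, about 8 in all and at most 12, crops included, and the job is handed in when it is done.

```bash
mkdir -p pics; ls; python3 - <<'E'
from rig import manip, imaging
import cv2
print(manip.state())
for n in ("scene","top"):
    c=imaging.camera(n); cv2.imwrite(f"pics/{n}0.png",c["pixels"]); print(n,c["fovy"],c["cx"],c["cy"],c["R"],c["t"],c["pixels"].shape)
E
```

```text
pics
{'t': 0.0, 'joints': array([ 1.10638813e+00,  3.00451568e-01,  1.52159188e+00,  1.10316158e-05,
        1.32071083e+00, -6.66116397e-02]), 'joint_velocities': array([-5.79415073e-05,  5.26317242e-05, -1.24134070e-03, -9.49986572e-04,
        1.65450224e-03, -7.45904245e-04]), 'effort': array([ 3.41540792e-03, -5.31806982e+01, -3.52749252e+01,  7.10198446e-02,
        2.43129063e-02, -8.18361264e-05]), 'tool_pos': array([0.21294802, 0.5068097 , 0.20489248]), 'tool_rot': array([-1.57070834e+00,  1.15833964e-03,  1.17299708e+00]), 'force': array([ 0.21025476,  0.08646735, -0.79216855]), 'torque': array([0.01808352, 0.06289428, 0.00575344]), 'opening': 0.0941561191748444}
scene 55.303474527293844 256.99823632761 191.7500161384333 [[-0.04840203  0.99862138 -0.02031236]
 [ 0.68476768  0.01837131 -0.72852983]
 [-0.7271523  -0.04917157 -0.68471285]] [-0.02694851 -0.22034946  1.36709189] (384, 512, 3)
top 57.24924958189547 255.02232715438336 199.4321862052993 [[ 0.00585905 -0.99993793 -0.00947631]
 [-0.98107219 -0.00391375 -0.1936028 ]
 [ 0.1935537   0.01043127 -0.98103423]] [0.0523358  0.50635941 0.96743702] (384, 512, 3)
```

View pics/scene0.png

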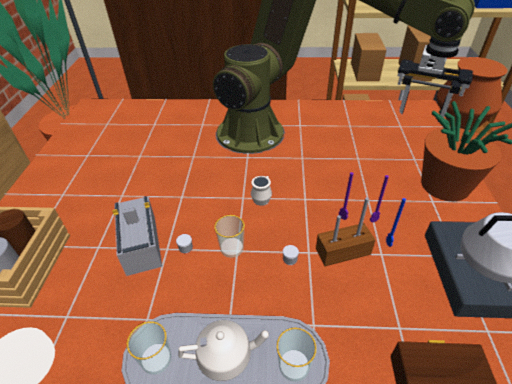

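View pics/top0.png

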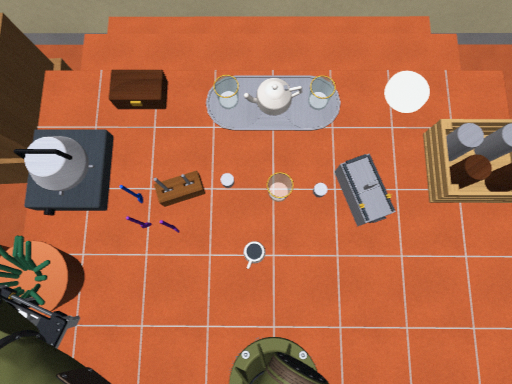

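Views show: canister on the scene's left (≈137,235; top ≈366,188), the lone glass (230,235; top 280,186), block with two spoons (345,240; top 180,188), tins, jug, and three purple/blue decoy spoons near the block. I'll make enlarged crops.

```bash
python3 - <<'E'
import cv2, numpy as np
s=cv2.imread("pics/scene0.png");t=cv2.imread("pics/top0.png")
def crop(i,x,y,w,h): return cv2.resize(i[y:y+h,x:x+w],(400,300),interpolation=cv2.INTER_CUBIC)
# 80x60 -> x5 ; 100x75 -> x4
a=crop(s,310,195,100,75);b=crop(s,85,190,120,90);c=crop(t,140,158,80,60);d=crop(t,320,140,100,75+15) if 0 else crop(t,315,140,120,90)
cv2.imwrite("pics/crops0.png",np.vstack([np.hstack([a,b]),np.hstack([c,d])]))
E
```

```text
(no output)
```

View pics/crops0.png

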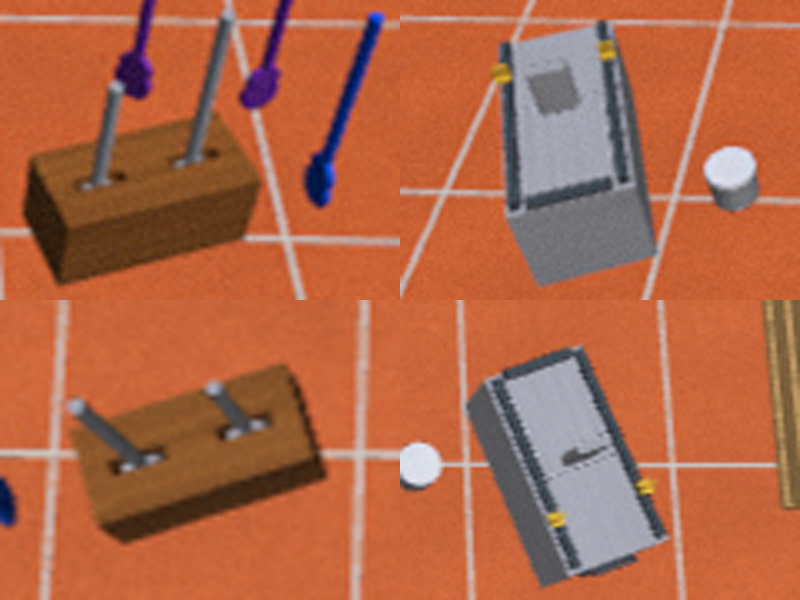

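```bash
cat > vis.py <<'E'
import cv2, numpy as np
from rig import manip, imaging
from scipy.spatial.transform import Rotation as Ro
class Cam:
    def __init__(s,n,save=None):
        c=imaging.camera(n); s.im=c["pixels"]; s.R=np.array(c["R"]); s.t=np.array(c["t"])
        s.f=s.im.shape[0]/2/np.tan(np.radians(c["fovy"])/2); s.c=np.array([c["cx"],c["cy"]]); s.o=-s.R.T@s.t
        if save: cv2.imwrite(save,s.im)
    def ray(s,p): d=s.R.T@np.r_[(np.array(p)-s.c)/s.f,1]; return d/np.linalg.norm(d)
    def plane(s,p,z): d=s.ray(p); return s.o+d*(z-s.o[2])/d[2]
    def proj(s,X): q=s.R@np.array(X)+s.t; return q[:2]/q[2]*s.f+s.c
def tri(a,p,b,q):
    d,e=a.ray(p),b.ray(q); k=np.linalg.lstsq(np.c_[d,-e],b.o-a.o,rcond=None)[0]
    P,Q=a.o+k[0]*d,b.o+k[1]*e; return (P+Q)/2,np.linalg.norm(P-Q)
E
python3 - <<'E'
from vis import *
np.set_printoptions(precision=4,suppress=True)
s,t=Cam("scene"),Cam("top")
P={"long_top":((366.75,199.25),(155.4,179.2)),"short_top":((339,216.75),(182.8,175.4)),"long_slot":((358.75,235),(168,190)),
"short_slot":((334.5,241),(188.5,185.5)),"can+x_r":((118.6,253.7),(341,164)),"can":((155,246),(369,154.3)),
"fin-":((115.3,211.9),(388.8,196.1)),"fin+":((147.1,204.7),(361.5,205.7)),
"fin_a":((115.3,211.9),(388.8,196.1)),
"can+x_left":((118.9,253.9),(369,154.4)),"can+x_right":((155.2,245.8),(341.1,164))}
for k,(a,b) in P.items(): print(k,*tri(s,a,t,b))
# tops of ellipses of gold
for n,c,box in (("s",s,(205,205,50,60)),("t",t,(262,165,40,45)),("s",s,(85,190,120,50)),("t",t,(315,140,120,90))):
    x,y,w,h=box; hsv=cv2.cvtColor(c.im,cv2.COLOR_BGR2HSV)[y:y+h,x:x+w]
    m=cv2.inRange(hsv,(18,110,90),(35,255,255))
    k,_,st,ce=cv2.connectedComponentsWithStats(m)
    print(n,[(st[i,4],ce[i]+[x,y]) for i in range(1,k) if st[i,4]>2])
    pts=cv2.findNonZero(m)
    if w<60: e=cv2.fitEllipse(pts); print("ell",np.array(e[0])+[x,y],e[1],c.plane(np.array(e[0])+[x,y],.09))
# table check: canister base corners on z=0
for p in ((127.9,275.5),(161.5,265.6)): print("base z0",s.plane(p,0))
for p in ((356.5,227.5),): print("t base",t.plane(p,0))
E
```

```text
long_top [0.5317 0.3081 0.1813] 0.0012783175470416164
short_top [0.5523 0.2475 0.1426] 0.0017610810201955972
long_slot [0.5321 0.3095 0.0549] 0.004404247830797992
short_slot [0.5473 0.25   0.0477] 0.00048459865701794676
can+x_r [ 0.6205 -0.2317  0.0708] 0.07895895986349262
can [ 0.6168 -0.2204  0.1074] 0.08048962281583517
fin- [ 0.5078 -0.3138  0.0955] 0.0005134247115860138
fin+ [ 0.4805 -0.2372  0.0965] 0.00028889363599753586
fin_a [ 0.5078 -0.3138  0.0955] 0.0005134247115860138
can+x_left [ 0.6314 -0.2686  0.0833] 0.0034726684627133515
can+x_right [ 0.6034 -0.1888  0.0815] 0.0026900589679429124
s [(np.int32(114), array([229.5175, 226.307 ]))]
ell [229.0822 225.8158] (21.465545654296875, 28.5943660736084) [ 0.5418 -0.0145  0.09  ]
t [(np.int32(78), array([281.2564, 184.7821])), (np.int32(4), array([267.5, 182. ]))]
ell [279.6115 184.7766] (24.77446746826172, 25.33505630493164) [ 0.5402 -0.0141  0.09  ]
s [(np.int32(25), array([146.76, 204.68])), (np.int32(28), array([115.1429, 211.8214]))]
t [(np.int32(5), array([424.8, 140.6])), (np.int32(3), array([433.    , 140.6667])), (np.int32(7), array([426.4286, 144.8571])), (np.int32(47), array([429.8085, 153.9362])), (np.int32(12), array([427.25  , 151.3333])), (np.int32(29), array([432.931 , 164.7241])), (np.int32(25), array([428.96, 174.24])), (np.int32(6), array([433.1667, 178.5   ])), (np.int32(4), array([434. , 182.5])), (np.int32(29), array([430.8276, 190.1724])), (np.int32(21), array([387.9524, 195.619 ])), (np.int32(3), array([430.6667, 199.3333])), (np.int32(18), array([361.3889, 205.3333]))]
base z0 [ 0.6354 -0.2661  0.    ]
base z0 [ 0.6029 -0.1886  0.    ]
t base [ 0.4319 -0.2476  0.    ]
```

```bash
python3 - <<'E'
from vis import *
np.set_printoptions(precision=4,suppress=True)
N=4
def avg(n,f):
    c=Cam(n); c.im=np.mean([c.im]+[Cam(n).im for _ in range(N-1)],axis=0).astype(np.uint8); cv2.imwrite(f,c.im); return c
s,t=avg("scene","pics/s1.png"),avg("top","pics/t1.png")
for k,a,b in (("blue",(403.75,199.25),(121,187)),("bluebase",(389.5,245),(141,200)),("pA",(386,177),(127,218)),("pAb",(375,217),(150,227)),("pB",(351,174),(162,222)),("pBb",(343,215),(179,230))): print(k,*tri(s,a,t,b))
# crop for tab & fins
d=cv2.resize(s.im[195:255,105:165],(400,400),interpolation=cv2.INTER_CUBIC);e=cv2.resize(t.im[150:220,335:405],(400,400),interpolation=cv2.INTER_CUBIC)
cv2.imwrite("pics/tab1.png",np.hstack([d,e]))
# predictions with yaw 19.5, centre C
C=np.array([.5326,-.2589]);y=np.radians(19.5);R=np.array([[np.cos(y),-np.sin(y)],[np.sin(y),np.cos(y)]])
for nm,c,(ox,oy),k in (("s",s,(105,195),400/60),("t",t,(335,150),400/70)):
    for X in ((.005,-.015,.135),(.005,.015,.135),(-.005,.015,.135),(-.005,-.015,.135),(.005,-.015,.09),(.005,.015,.09)):
        print(nm,X,(c.proj(np.r_[C+R@X[:2],X[2]])-[ox,oy])*k+k/2-.5)
E
```

```text
blue [0.5143 0.3997 0.1669] 0.00033442367268685336
bluebase [ 0.5137  0.4047 -0.0044] 0.0013975073323590308
pA [0.4337 0.3768 0.1659] 0.0024821937563754616
pAb [0.4296 0.3728 0.0122] 0.013078219843982058
pB [0.4242 0.2894 0.1653] 0.0013647206339128424
pBb [0.4211 0.2861 0.0091] 0.011753830791670798
s (0.005, -0.015, 0.135) [122.3836 111.505 ]
s (0.005, 0.015, 0.135) [206.2505  93.4385]
s (-0.005, 0.015, 0.135) [204.7671  75.0091]
s (-0.005, -0.015, 0.135) [121.5441  92.8143]
s (0.005, -0.015, 0.09) [154.5883 193.7974]
s (0.005, 0.015, 0.09) [235.4737 175.8082]
t (0.005, -0.015, 0.135) [243.7596 175.9196]
t (0.005, 0.015, 0.135) [184.0958 196.6023]
t (-0.005, 0.015, 0.135) [192.4358 216.367 ]
t (-0.005, -0.015, 0.135) [252.2036 195.6084]
t (0.005, -0.015, 0.09) [213.2123 198.6668]
t (0.005, 0.015, 0.09) [156.1859 218.4556]
```

View pics/tab1.png

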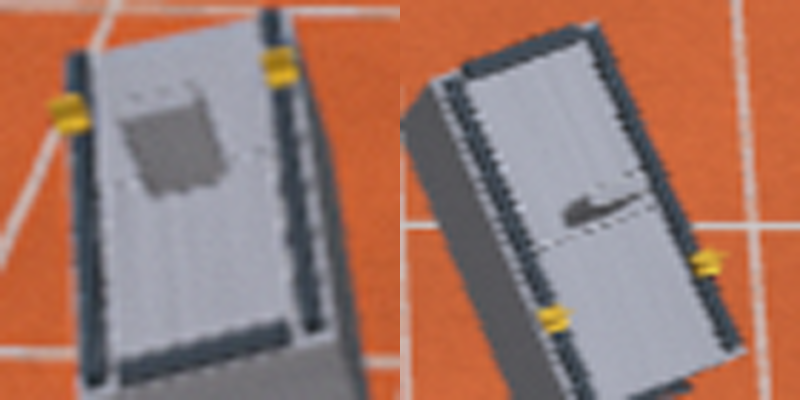

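Crop shows tab shut (scene ≈(133,222)) and fins at ≈(115,212)/(147,205), agreeing with the model (yaw ≈19.5°, index ≈42 mm). Now I turn and rise, then go to above the long spoon.

```bash
python3 -m handwheel '[[[0.07,0,-0.01,0,5.95],[0.07,0,-0.01,0,5.95],[0.07,0,-0.01,0,5.95],[0.07,0,-0.01,0,5.95],[0.07,0,-0.01,0,5.95],[0.07,0,-0.01,0,5.95],[0.07,0,-0.01,0,5.95],[0.07,0,-0.01,0,5.95]]]' 20
python3 -m handwheel '[[[0.07,0.0234,0,-0.0294,0],[0.07,0.0234,0,-0.0294,0],[0.07,0.0234,0,-0.0294,0],[0.07,0.0234,0,-0.0294,0],[0.07,0.0234,0,-0.0294,0],[0.07,0.0234,0,-0.0294,0],[0.07,0.0234,0,-0.0294,0],[0.07,0.0234,0,-0.0294,0],[0.07,0.0234,0,-0.0294,0],[0.07,0.0234,0,-0.0294,0]]]'
cat > go.py <<'E'
import sys
from vis import *
# print tool-axis shift to world target: x y z [yawdeg]
p=manip.state(); T=np.array([float(v) for v in sys.argv[1:4]])
R=Ro.from_euler("xyz",p["tool_rot"]).as_matrix(); np.set_printoptions(precision=4,suppress=True)
print("t",p["t"],"pos",p["tool_pos"],"yaw",np.degrees(p["tool_rot"]),"shift",R.T@(T-p["tool_pos"]),"F",p["force"],"open",p["opening"])
E
python3 -m handwheel '[[[0.07,0,0,0,0],[0.07,0,0,0,0],[0.07,0,0,0,0]]]'
python3 go.py 0.532 0.308 0.146
```

```text
t: 1.27
tool_pos: [0.213, 0.507, 0.2859]
tool_rot: [-1.571, 0.0, 0.337]
force: [-0.0, 0.0, 0.8]
opening: 0.07
t: 2.1
tool_pos: [0.5336, 0.3073, 0.2855]
tool_rot: [-1.571, -0.0, 0.342]
force: [0.1, 0.6, 0.6]
opening: 0.0701
t: 2.35
tool_pos: [0.5318, 0.3088, 0.2853]
tool_rot: [-1.571, 0.0, 0.342]
force: [-0.8, 0.1, -0.9]
opening: 0.0698
t 2.35 pos [0.5318 0.3088 0.2853] yaw [-89.9914   0.0217  19.5999] shift [-0.0001  0.1393 -0.0008] F [-0.8129  0.0508 -0.9293] open 0.06975183070084333
```

```bash
python3 -m handwheel '[[[0.07,0,0.028,-0.0004,0],[0.07,0,0.028,-0.0004,0],[0.07,0,0.028,0,0],[0.07,0,0.028,0,0],[0.07,0,0.027,0,0],[0.07,0,0,0,0]]]'
python3 -m handwheel '[[[0.0,0,0,0,0],[0,0,0,0,0],[0,0,0,0,0],[0,0,0,0,0],[0,0,0,0,0],[0,0,0,0,0],[0,0,0,0,0],[0,0,0,0,0]]]' 25
python3 go.py 0.541 -0.0143 0.146
```

```text
t: 2.85
tool_pos: [0.5295, 0.3079, 0.1416]
tool_rot: [-1.572, 0.007, 0.344]
force: [-0.5, 0.4, -0.2]
opening: 0.0701
t: 3.52
tool_pos: [0.5325, 0.3079, 0.1466]
tool_rot: [-1.571, -0.0, 0.342]
force: [-0.9, 0.3, 0.3]
opening: 0.0203
t 3.5167 pos [0.5325 0.3079 0.1466] yaw [-90.0003  -0.008   19.6072] shift [-0.1001  0.0006 -0.3064] F [-0.9231  0.2549  0.2813] open 0.020326370760393748
```

```bash
python3 -m handwheel '[[[0.0,0,0,0,0],[0,0,0,0,0],[0,0,0,0,0],[0,0,0,0,0],[0,0,0,0,0]]]' 25
python3 -m handwheel '[[[0,0,-0.01,0,0],[0,0,-0.02,0,0],[0,0,-0.02,0,0],[0,0,-0.02,0,0],[0,0,-0.02,0,0],[0,0,-0.02,0,0],[0,0,-0.01,0,0],[0,0,0,0,0],[0,0,0,0,0]]]'
python3 - <<'E'
from vis import *
s,t=Cam("scene"),Cam("top")
a=s.im[90:290,190:450];b=t.im[100:260,60:320]
cv2.imwrite("pics/lift.png",np.vstack([cv2.resize(a,(728,560))[:300+30],cv2.resize(b,(728,448))[:270]]) if 0 else cv2.resize(a,(780,600),interpolation=cv2.INTER_CUBIC))
E
```

```text
t: 3.93
tool_pos: [0.5324, 0.3079, 0.1465]
tool_rot: [-1.571, -0.0, 0.342]
force: [-0.0, 0.1, -0.8]
opening: 0.0079
t: 4.68
tool_pos: [0.5324, 0.3078, 0.2662]
tool_rot: [-1.571, -0.0, 0.342]
force: [0.2, 1.0, -0.7]
opening: 0.0083
```

View pics/lift.png

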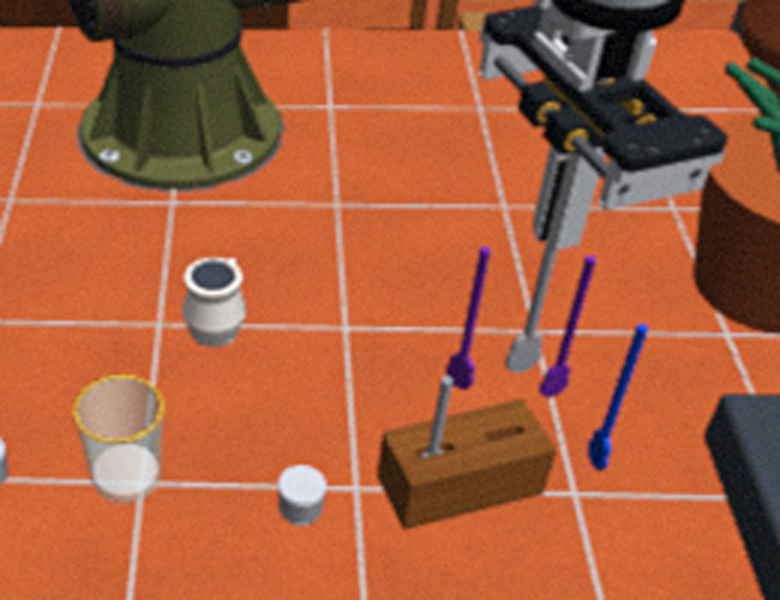

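The long spoon is held, its tip at scene (364,212). The short spoon is still in the block, and the glass and tin are untouched. Next I raise it more and carry it over the glass.

```bash
python3 -m handwheel '[[[0,0,-0.015,0,0],[0,0,-0.015,0,0],[0,0,0,0,0]]]'
python3 -m handwheel '[[[0,-0.01,0,-0.0306,0],[0,-0.01,0,-0.0306,0],[0,-0.01,0,-0.0306,0],[0,-0.01,0,-0.0306,0],[0,-0.01,0,-0.0306,0],[0,-0.01,0,-0.0306,0],[0,-0.01,0,-0.0306,0],[0,-0.01,0,-0.0306,0],[0,-0.01,0,-0.0306,0],[0,-0.01,0,-0.0306,0]]]'
python3 -m handwheel '[[[0,0,0,0,0],[0,0,0,0,0],[0,0,0,0,0],[0,0,0,0,0]]]'
python3 go.py 0.541 -0.0143 0.146
python3 - <<'E'
from vis import *
s,t=Cam("scene"),Cam("top")
p=manip.state()["tool_pos"]; tip=[p[0],p[1],p[2]-.131]
print(s.proj(p),s.proj(tip),t.proj(p),t.proj(tip))
a=s.im[120:270,170:300];b=t.im[110:230,228:332]
cv2.imwrite("pics/over.png",np.hstack([cv2.resize(a,(400,462),interpolation=cv2.INTER_CUBIC),cv2.resize(b,(400,462),interpolation=cv2.INTER_CUBIC)]))
E
```

```text
t: 5.03
tool_pos: [0.5328, 0.3081, 0.298]
tool_rot: [-1.57, -0.002, 0.342]
force: [-1.0, 0.7, -0.8]
opening: 0.0084
t: 5.87
tool_pos: [0.5404, -0.0155, 0.2949]
tool_rot: [-1.57, 0.002, 0.342]
force: [-1.1, -0.4, 0.3]
opening: 0.0084
t: 6.2
tool_pos: [0.5408, -0.013, 0.2958]
tool_rot: [-1.57, 0.001, 0.343]
force: [0.8, -0.2, -1.1]
opening: 0.0082
t 6.2 pos [ 0.5408 -0.013   0.2958] yaw [-89.9735   0.0388  19.668 ] shift [-0.0002  0.1498 -0.0014] F [ 0.8096 -0.2231 -1.1075] open 0.00818321580860312
[222.78035623 160.42306593] [227.47580621 204.28922779] [284.56449363 162.70916628] [280.87215661 177.70049623]
```

View pics/over.png

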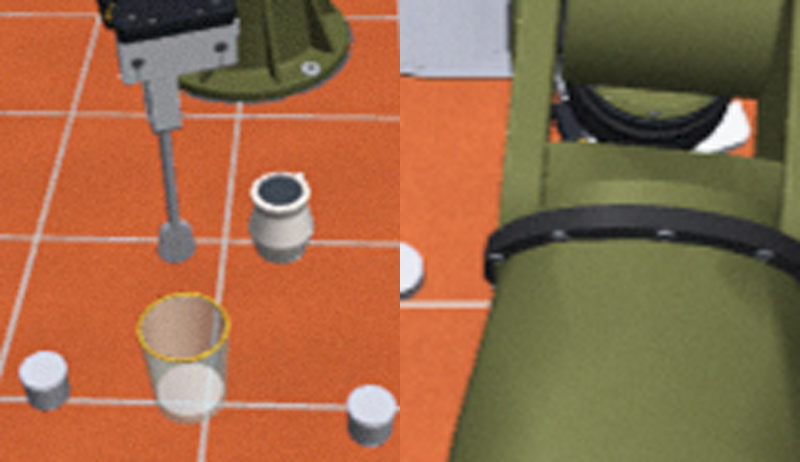

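Spoon tip at scene (227.2,204.5) is within 0.3 px of the prediction, so it hangs straight above the glass. I lower it now.

```bash
python3 -m handwheel '[[[0,0,0.025,-0.0013,0],[0,0,0.025,0,0],[0,0,0.025,0,0],[0,0,0.025,0,0],[0,0,0.02,0,0],[0,0,0.015,0,0],[0,0,0.01,0,0],[0,0,0.007,0,0],[0,0,0,0,0],[0,0,0,0,0]]]'
python3 go.py 0.541 -0.0143 0.142
```

```text
t: 7.13
tool_pos: [0.5416, -0.015, 0.145]
tool_rot: [-1.571, -0.0, 0.343]
force: [0.5, 1.5, -0.2]
opening: 0.0085
t 7.1333 pos [ 0.5416 -0.015   0.145 ] yaw [-90.0129  -0.0274  19.6288] shift [-0.0003  0.003   0.0008] F [ 0.4604  1.4708 -0.2464] open 0.008462499030788556
```

```bash
python3 -m handwheel '[[[0,0,0.003,0,0],[0,0,0,0,0],[0.01,0,0,0,0],[0.02,0,0,0,0],[0.03,0,0,0,0],[0.04,0,0,0,0],[0.05,0,0,0,0],[0.06,0,0,0,0],[0.06,0,0,0,0],[0.06,0,0,0,0]]]'
python3 -m handwheel '[[[0.06,0,-0.01,0,0],[0.06,0,-0.015,0,0],[0.06,0,-0.015,0,0],[0.06,0,-0.02,0,0],[0.06,0,-0.02,0,0],[0.06,0,-0.02,0,0],[0.06,0,-0.025,0,0],[0.06,0,-0.025,0,0],[0.06,0,0,0,0],[0.06,0,0,0,0]]]'
python3 - <<'E'
from vis import *
s=Cam("scene")
cv2.imwrite("pics/rel.png",cv2.resize(s.im[100:280,80:400],(800,450),interpolation=cv2.INTER_CUBIC))
E
python3 go.py 0.5326 -0.2589 0.28
```

```text
t: 7.97
tool_pos: [0.5413, -0.0152, 0.1414]
tool_rot: [-1.571, 0.0, 0.342]
force: [-0.4, 0.3, -0.0]
opening: 0.0538
t: 8.8
tool_pos: [0.5416, -0.0152, 0.2931]
tool_rot: [-1.572, -0.002, 0.342]
force: [-0.1, -0.3, 0.2]
opening: 0.0601
t 8.85 pos [ 0.5412 -0.0152  0.2916] yaw [-90.0091  -0.0177  19.6086] shift [-0.0899  0.0116 -0.2267] F [ 0.1028  0.6933 -0.0168] open 0.06013711171624855
```

View pics/rel.png

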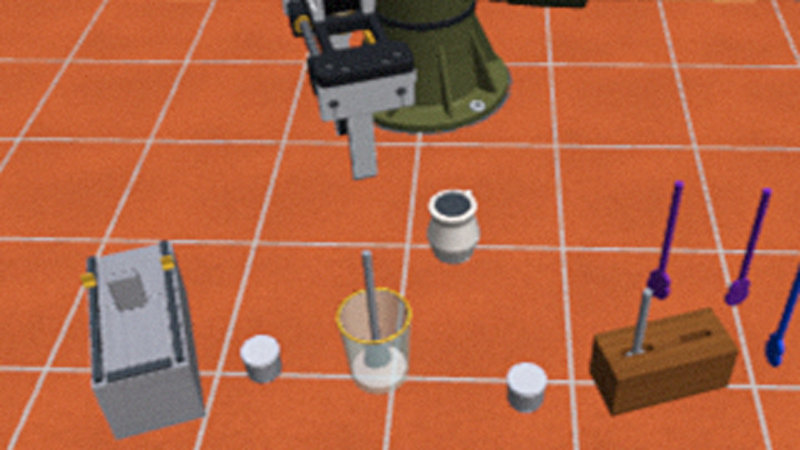

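The long spoon stands in the glass (handle top at scene ≈(227,201)) and everything else is undisturbed. Now I refine the index distance and go to the tab.

```bash
python3 - <<'E'
from vis import *
np.set_printoptions(precision=4,suppress=True)
s,t=Cam("scene"),Cam("top"); s.im=cv2.imread("pics/s1.png"); t.im=cv2.imread("pics/t1.png")
def fins(c,x,y,w,h):
    m=cv2.inRange(cv2.cvtColor(c.im,cv2.COLOR_BGR2HSV)[y:y+h,x:x+w],(18,110,90),(35,255,255))
    k,_,st,ce=cv2.connectedComponentsWithStats(m); return sorted([tuple(ce[i]+[x,y]) for i in range(1,k) if st[i,4]>8])
fs=fins(s,105,195,60,30); ft=fins(t,345,180,60,40); print(fs,ft)
F=[tri(s,fs[0],t,ft[1])[0],tri(s,fs[1],t,ft[0])[0]]; print("fins",F)
a=np.arctan2(-(F[1]-F[0])[0],(F[1]-F[0])[1]); ux=np.array([np.cos(a),np.sin(a)]); print("yaw",np.degrees(a))
M=(F[0]+F[1])[:2]/2; print("mark",M)
def o(c,p,k,off,z): return c.plane((np.array(p)-(k/2-.5))/k+off,z)[:2]
S=lambda p,z:o(s,p,400/60,[105,195],z)
T=lambda p,z:o(t,p,400/70,[335,150],z)
f1=[c.plane(p,.101)[:2] for c,p in ((s,fs[0]),(s,fs[1]))]; f2=[t.plane(p,.101)[:2] for p in ft]
ms,mt=sum(f1)/2,sum(f2)/2
tb=(S((155,195),.09)+S((227,178),.09))/2-.005*ux
ce=(S((92,387),.093)+S((326,330),.093))/2-.09*ux
print("scene: mark",ms,"tab-mark",(tb-ms)@ux,"end-mark",(ce-ms)@ux, tb, ce)
tt=(T((165,222),.09)+T((240,195),.09))/2-.005*ux
te=(T((35,80),.093)+T((197,25),.093))/2-.09*ux
print("top: mark",mt,"tab-mark",(tt-mt)@ux,"end-mark",(te-mt)@ux,tt,te)
E
python3 -m handwheel '[[[0.06,-0.009,0,-0.0227,0],[0.06,-0.009,0,-0.0227,0],[0.06,-0.009,0,-0.0227,0],[0.06,-0.009,0,-0.0227,0],[0.06,-0.009,0,-0.0227,0],[0.06,-0.009,0,-0.0227,0],[0.06,-0.009,0,-0.0227,0],[0.06,-0.009,0,-0.0227,0],[0.06,-0.009,0,-0.0227,0],[0.06,-0.009,0,-0.0227,0]]]'
python3 -m handwheel '[[[0.05,0,0,0,0],[0.05,0,0,0,0],[0.05,0,0,0,0],[0.05,0,0,0,0]]]'
python3 go.py 0.5326 -0.2589 0.101
```

```text
[(np.float64(115.14285714285714), np.float64(211.82142857142858)), (np.float64(146.76), np.float64(204.68))] [(np.float64(361.3888888888889), np.float64(205.33333333333334)), (np.float64(387.95238095238096), np.float64(195.61904761904762))]
fins [array([ 0.5091, -0.3121,  0.097 ]), array([ 0.4815, -0.2371,  0.0975])]
yaw 20.273251854794346
mark [ 0.4953 -0.2746]
scene: mark [ 0.4988 -0.2732] tab-mark 0.03702015187817056 end-mark 0.041165695342319036 [ 0.5335 -0.2603] [ 0.5368 -0.2572]
top: mark [ 0.4944 -0.2727] tab-mark 0.03767860242210084 end-mark 0.039639611139623054 [ 0.5327 -0.2676] [ 0.5313 -0.2581]
t: 9.78
tool_pos: [0.5323, -0.2603, 0.2904]
tool_rot: [-1.569, 0.001, 0.342]
force: [0.3, 0.4, -0.6]
opening: 0.0598
t: 10.12
tool_pos: [0.5328, -0.2583, 0.2913]
tool_rot: [-1.57, 0.0, 0.343]
force: [0.4, 0.5, 0.4]
opening: 0.0501
t 10.1167 pos [ 0.5328 -0.2583  0.2913] yaw [-89.975    0.012   19.6608] shift [-0.0004  0.1903 -0.0006] F [0.379  0.5328 0.4221] open 0.050060383738272124
```

```bash
python3 -m handwheel '[[[0.05,0,0.035,0,0],[0.05,0,0.035,0,0],[0.05,0,0.035,0,0],[0.05,0,0.03,0,0],[0.05,0,0.025,0,0],[0.05,0,0.018,0,0],[0.05,0,0.012,0,0],[0.05,0,0,0,0],[0.05,0,0,0,0]]]'
python3 -m handwheel '[[[0.02,0,0,0,0],[0.02,0,0,0,0],[0.02,0,0,0,0],[0.02,0,0,0,0],[0.0,0,0,0,0],[0,0,0,0,0],[0,0,0,0,0],[0,0,0,0,0],[0,0,0,0,0],[0,0,0,0,0]]]' 30
python3 go.py 0.495 -0.2735 0.101
```

```text
t: 10.87
tool_pos: [0.533, -0.2589, 0.102]
tool_rot: [-1.571, -0.0, 0.343]
force: [0.3, -0.2, -0.3]
opening: 0.05
t: 11.7
tool_pos: [0.5331, -0.2592, 0.1017]
tool_rot: [-1.571, -0.001, 0.342]
force: [3.4, 0.9, 2.5]
opening: 0.0099
t 11.7 pos [ 0.5331 -0.2592  0.1017] yaw [-90.0317  -0.035   19.6237] shift [-0.0406  0.0007 -0.0007] F [3.4497 0.8595 2.4501] open 0.009899167456748948
```

```bash
python3 -m handwheel '[[[0,-0.004,0,0,0],[0,-0.006,0,0,0],[0,-0.006,0,0,0],[0,-0.006,0,0,0],[0,-0.006,0,0,0],[0,-0.006,0,0,0],[0,-0.004,0,0,0],[0,0,0,0,0],[0,0,0,0,0],[0,0,0,0,0]]]' 45
python3 go.py 0.495 -0.2735 0.101
python3 - <<'E'
from vis import *
s=Cam("scene"); s.im=np.mean([Cam("scene").im for _ in range(5)],axis=0).astype(np.uint8); cv2.imwrite("pics/s2.png",s.im)
a=s.im[190:250,100:170]
cv2.imwrite("pics/pull.png",cv2.resize(a,(700,600),interpolation=cv2.INTER_CUBIC))
E
```

```text
t: 12.53
tool_pos: [0.4973, -0.2725, 0.1017]
tool_rot: [-1.572, -0.001, 0.342]
force: [7.8, -1.6, 0.2]
opening: 0.0095
t 12.5333 pos [ 0.4973 -0.2725  0.1017] yaw [-90.0886  -0.0653  19.602 ] shift [-0.0025  0.0007 -0.0002] F [ 7.7958 -1.6094  0.2178] open 0.009501780338278625
```

View pics/pull.png

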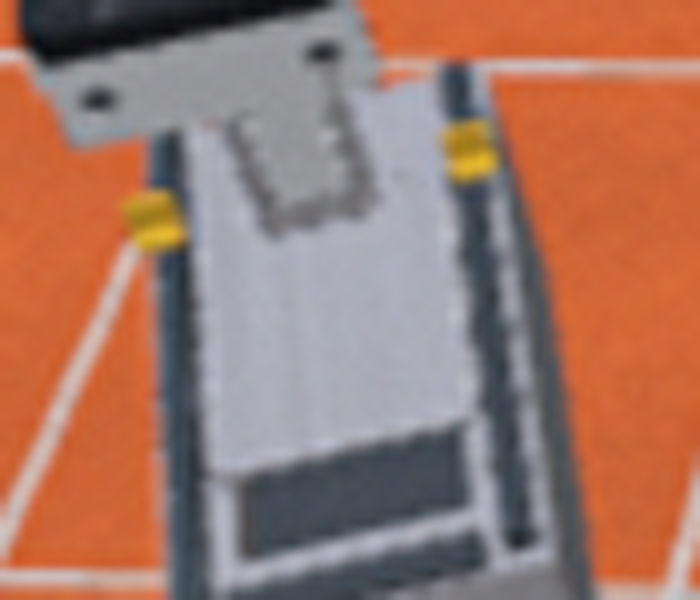

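```bash
python3 - <<'E'
from vis import *
np.set_printoptions(precision=4,suppress=True)
s=Cam("scene"); s.im=cv2.imread("pics/s2.png")
a=np.radians(19.8); ux=np.array([np.cos(a),np.sin(a)])
m=cv2.inRange(cv2.cvtColor(s.im,cv2.COLOR_BGR2HSV),(18,110,90),(35,255,255))[195:225,105:155]
k,_,st,ce=cv2.connectedComponentsWithStats(m); fs=sorted(tuple(ce[i]+[105,195]) for i in range(1,k) if st[i,4]>8); print(fs)
mk=sum(s.plane(p,.0995)[:2] for p in fs)/2
S=lambda p,z:s.plane((np.array(p)-4.5)/10+[100,190],z)[:2]
S0=lambda p,z:s.plane((np.array(p)-2.83)/6.667+[105,195],z)[:2]
tab=(S((273,238),.09)+S((377,205),.09))/2-.005*ux
tab0=(S0((155,195),.09)+S0((227,178),.09))/2-.005*ux
print("mark",mk,"tab-mark now",(tab-mk)@ux,"tab moved",(tab-tab0)@ux,"tab",tab)
# rays on tab/shutter for model check: canister C, slide q
C=np.array([.5328,-.2589]); R=np.array([[ux[0],-ux[1]],[ux[1],ux[0]]])
g=lambda x,y,z:(s.proj(np.r_[C+R@[x,y],z])-[100,190])*10+4.5
for q in (.038,.041): print(q,"tab edge",g(.005-q,-.015,.09),g(.005-q,.015,.09))
for i in (.038,.040,.042): print("fin ctr at",i,g(-i,-.04,.0995),g(-i,.04,.0995))
print("obs fins",[(np.array(p)-[100,190])*10+4.5 for p in fs]); print("corners",g(.09,-.042,.093),g(.09,.042,.093))
E
```

```text
[(np.float64(115.14285714285714), np.float64(211.82142857142858)), (np.float64(146.76), np.float64(204.68))]
mark [ 0.4974 -0.274 ] tab-mark now -0.0014662596518693395 tab moved -0.04011067704968072 tab [ 0.496  -0.2745]
0.038 tab edge [275.3395 237.5196] [393.3185 211.5046]
0.041 tab edge [274.8287 229.54  ] [392.5522 203.632 ]
fin ctr at 0.038 [164.9907 220.6671] [480.7867 151.7198]
fin ctr at 0.04 [164.8108 215.3233] [480.1489 146.5657]
fin ctr at 0.042 [164.6315 209.9954] [479.5129 141.4266]
obs fins [array([155.9286, 222.7143]), array([472.1, 151.3])]
corners [176.7228 618.5395] [540.2741 531.4672]
```

The crop shows the tab behind the front finger, its base edge from (273,238) to (377,205), about level with the fins at (156,223) and (472,151). One finer look at the edge will settle the last millimetres.

```bash
python3 - <<'E'
from vis import *
im=np.mean([Cam("scene").im.astype(float) for _ in range(12)],axis=0); cv2.imwrite("pics/s3.png",im.astype(np.uint8))
t=np.mean([Cam("top").im.astype(float) for _ in range(4)],axis=0).astype(np.uint8); cv2.imwrite("pics/t3.png",t)
a=cv2.resize(im[198:223,108:152],(0,0),fx=12,fy=12,interpolation=cv2.INTER_CUBIC).clip(0,255).astype(np.uint8)
a0=cv2.imread("pics/s1.png")[198:223,108:152]; a0=cv2.resize(a0,(0,0),fx=12,fy=12,interpolation=cv2.INTER_CUBIC)
b=cv2.resize(t[150:220,335:405],(250,600))
cv2.imwrite("pics/fine.png",np.hstack([np.vstack([a,a0]),b]))
E
```

```text
(no output)
```

View pics/fine.png

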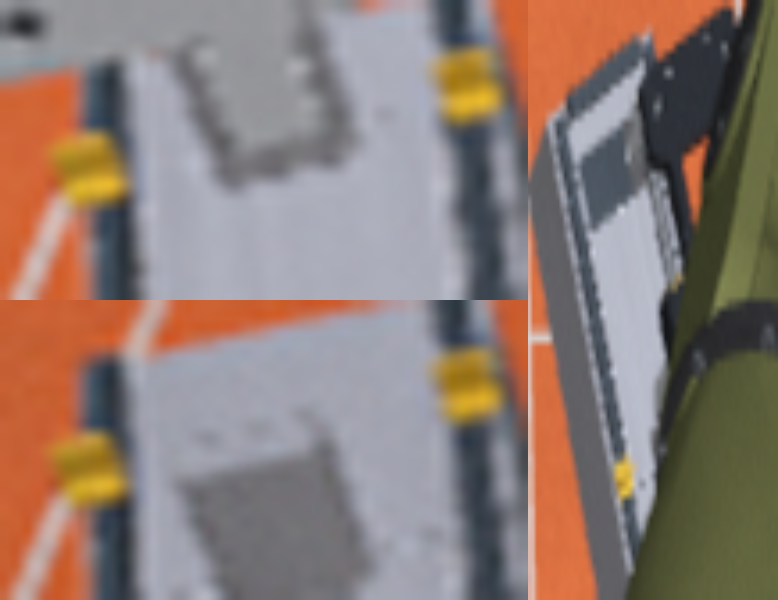

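```bash
python3 - <<'E'
from vis import *
im=cv2.imread("pics/s3.png").astype(int)
for nm,cols,r in (("R",(145,146,147,148),(199,211)),("L",(113,114,115,116,117),(206,218))):
    print(nm,"rows",r)
    for c in cols: print(c,[tuple(im[y,c][::-1]) for y in range(*r)].__repr__().replace("np.int64",""))
g=im.mean(2).astype(int); print("tab rows 206..217 by col 124..139"); print(g[206:218,124:140])
E
```

```text
R rows (199, 211)
145 [((58), (67), (77)), ((59), (70), (83)), ((67), (76), (86)), ((141), (125), (86)), ((178), (140), (50)), ((165), (124), (29)), ((169), (129), (41)), ((203), (166), (79)), ((169), (139), (65)), ((105), (99), (90)), ((102), (106), (118)), ((132), (133), (143))]
146 [((60), (68), (77)), ((65), (76), (88)), ((65), (72), (84)), ((150), (124), (68)), ((168), (129), (37)), ((162), (122), (27)), ((183), (140), (30)), ((224), (178), (47)), ((188), (151), (44)), ((102), (94), (74)), ((61), (71), (83)), ((74), (83), (94))]
147 [((128), (136), (149)), ((113), (122), (138)), ((96), (99), (111)), ((175), (141), (68)), ((173), (133), (37)), ((161), (122), (29)), ((191), (148), (36)), ((225), (180), (46)), ((170), (137), (58)), ((85), (82), (77)), ((57), (67), (81)), ((59), (68), (80))]
148 [((154), (152), (162)), ((135), (140), (154)), ((121), (125), (136)), ((167), (144), (92)), ((167), (139), (78)), ((159), (126), (50)), ((202), (159), (41)), ((224), (180), (50)), ((160), (134), (83)), ((92), (93), (97)), ((76), (82), (94)), ((83), (87), (98))]
L rows (206, 218)
113 [((211),
[... 1445 characters left out ...]
 155 137 111 110 148 179 165]
 [129 105 126 144 153 150 151 151 150 151 137 116 113 148 178 173]
 [150 113  98 123 151 152 150 142 132 133 121 110 118 135 165 178]
 [171 134 101 120 139 131 120 118 118 120 116 114 130 150 169 178]
 [185 154 116 117 120 115 110 111 125 131 128 117 140 173 179 178]
 [182 155 116 113 122 123 117 122 151 170 169 165 170 180 180 179]
 [178 172 146 127 147 167 167 167 172 177 179 179 178 178 179 179]
 [176 180 174 167 170 181 181 178 178 177 177 177 176 177 178 179]
 [176 179 180 176 174 177 180 177 175 175 177 177 176 177 177 179]
 [175 180 179 176 174 176 180 177 175 175 176 177 177 176 179 179]
 [175 179 178 176 173 177 178 176 175 176 177 177 175 175 178 179]]
```

```bash
python3 - <<'E'
from vis import *
s=Cam("scene"); a=np.radians(19.8); ux=np.array([np.cos(a),np.sin(a)])
P=lambda p,z:s.plane(p,z)[:2]
tab=P((131.2,212.15),.09)@ux-.005
m1=(P((146.5,201.8),.106)+P((115,208.65),.106))@ux/2+.0015
m2=(P((146.8,205.1),.096)+P((115.6,212.1),.096))@ux/2-.0015
print("tab - mark (mm): via fin top",1e3*(tab-m1),"via fin foot(z .096)",1e3*(tab-m2)); 
print(manip.state()["tool_pos"],manip.state()["force"],manip.state()["t"])
E
```

```text
tab - mark (mm): via fin top 2.422485959428289 via fin foot(z .096) 3.304489884067563
[ 0.49740323 -0.27244655  0.10173593] [ 7.4633563  -3.05093266  0.47458077] 13.7333
```

Separating the fin's vertical face from its foot puts the tab about 2.5 mm short of the mark. That agrees with the triangulated index of about 41 mm. I pull the rest.

```bash
python3 -m handwheel '[[[0,-0.0013,0,0,0],[0,-0.0013,0,0,0],[0,0,0,0,0],[0,0,0,0,0],[0,0,0,0,0],[0,0,0,0,0]]]' 45
python3 - <<'E'
from vis import *
im=np.mean([Cam("scene").im.astype(float) for _ in range(10)],axis=0); cv2.imwrite("pics/s4.png",im.astype(np.uint8))
g=im.mean(2).astype(int); print(g[206:215,124:140])
s=Cam("scene"); a=np.radians(19.8); ux=np.array([np.cos(a),np.sin(a)])
print(manip.state()["tool_pos"],manip.state()["force"])
P=lambda p,z:s.plane(p,z)[:2]
m1=(P((146.5,201.8),.106)+P((115,208.65),.106))@ux/2+.0015
for r in (210.9,211.2,211.5,211.8,212.1): print(r,1e3*(P((131.2,r),.09)@ux-.005-m1))
cv2.imwrite("pics/final.png",cv2.resize(im[160:280,90:410].astype(np.uint8),(800,300),interpolation=cv2.INTER_CUBIC))
E
```

```text
t: 14.23
tool_pos: [0.495, -0.2733, 0.1017]
tool_rot: [-1.572, -0.001, 0.342]
force: [8.1, -1.8, -0.7]
opening: 0.0098
[[114 107 128 151 151 150 151 151 152 152 133 114 122 157 180 178]
 [134 103 134 153 152 152 152 151 152 152 139 122 118 150 179 178]
 [151 117 130 147 153 151 152 151 144 132 139 133 116 140 170 177]
 [149 114 114 136 135 131 128 120 119 119 123 125 118 139 169 180]
 [168 134 105 117 118 115 117 113 113 123 127 132 127 145 176 179]
 [179 153 115 108 113 122 129 126 117 140 167 170 168 170 179 179]
 [178 176 148 118 118 150 171 169 164 170 179 180 178 179 180 179]
 [178 181 176 164 163 175 181 180 177 177 180 177 178 179 178 179]
 [177 180 179 178 176 178 181 178 176 178 176 177 177 177 178 179]]
[ 0.49499155 -0.27329636  0.1017045 ] [ 8.53101318 -2.67874369  0.25462595]
210.9 -2.2338645445449945
211.2 -1.1133943321409157
211.5 0.005211837478646952
211.8 1.1219586120506109
212.1 2.2368506238739094
```

View pics/final.png

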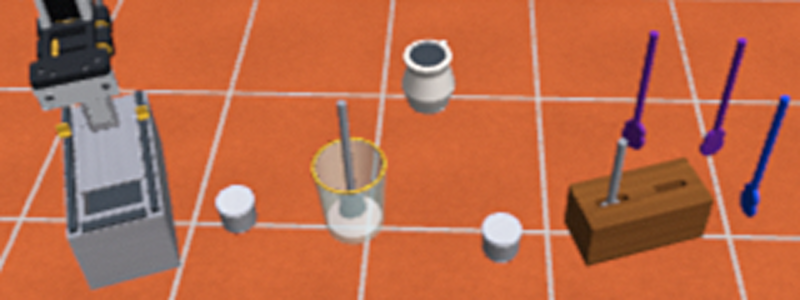

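The edge now reads row ≈211.5 at column 131, so the tab is level with the mark. The glass, both spoons, jug and tins are in place. I hand in while holding.

```bash
python3 - <<'E'
from rig import manip
print(manip.close_job()); print(manip.state()["t"],manip.state()["opening"])
E
```

```text
the job is handed in; nothing more can be done
None
the job is handed in; nothing more can be done
```

The long spoon is standing released in the glass on the tiles. The arm is holding the shutter open at the brass index fins (grip set to 45 N, fingers 9.8 mm apart on the 10 mm tab). The job was handed in at about 15 s.

- **Shutter position:** by my last image measurement the tab is level with the fins to within about 1–2 mm. The tool moved about 40.5 mm from where it gripped the closed tab.
- **Disagreement:** the measurements did not all agree. Early estimates of the index setting ranged from 37 to 42 mm. A centroid of the whole fin, which included its foot, had put the tab 1.5 mm past the mark before the last pull. I trusted the finer edge reading, which said 2.4–3.3 mm short, and pulled about 2.5 mm more.
- **Not checked:** the top camera was blocked by the arm at the end, so that last reading comes from the scene camera alone.
- **Everything else:** in the last picture the glass is upright where it was, and the short spoon is in the block. The jug, both tins and the purple and blue spoons look undisturbed. The last wrist-force reading was about 9 N. That is a little above the 6.4 N or so the spring should give at 40 mm, and I did not look into it.

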